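# Load a steel container onto the sprung lift and latch it down

## Task

Take the tall oblong steel container out of the rack by its narrow ends, stand it on the grey mat and let go, then take it again by its broad faces and set it upright on the sprung lift, fully down between the two cheeks. Then press it gently down and hold it there until the slow spring bolt has slid right across the platform's edge, so that the platform stays down when you let go. Leave the other two containers in the rack.

Things in the scene. Friction and masses are not known exactly. Their poses are not given: they have to be found in the camera images.
- tin_c (a point): Centre (half-way up) of the container to load: a plain steel box, 44 mm along its x, 64 mm along its y, 60 mm high (z up), about 0.3 kg, lid seam 12 mm below its top, three vent slots on top. The tallest of three in the rack, and oblong; in any of the bays, its 64 mm side along the bay. Bay walls hug its broad faces: there it can only be taken across its narrow ends (64 mm apart).
- cube_tin_c (a point): Centre of a square container, 44 x 44 mm, 50 mm high, in another bay: to be left alone.
- low_tin_c (a point): Centre of a low oblong container, 44 x 64 mm, 34 mm high, in another bay: to be left alone.
- rack: Fixed aluminium rack, 186 mm (its x) by 100 mm (its y), origin at the centre of its underside on the table. Three bays side by side at x = -58, 0 and +58 mm, running along y, open at both ends and on top. Floor 4 mm thick; walls 5 mm thick, rising to 62 mm above the table; each bay 53 mm wide inside.
- mat_top (a point): Centre of the upper face of the fixed square mat, 130 x 130 mm, sides along its x and y, 3 mm thick, on the table: where the container is set down to change the grasp.
- nest (a point): Centre of the platform's upper face, where the centre of the container's underside belongs (either way round). Moves with the platform: 60 mm above the table when up, 42 mm at its stop. Cheeks 58 mm high, 8 mm thick, 50 mm wide in x, at y = -39 and +39 mm (70 mm clear): the 64 mm side goes along y, the broad faces look along x. Low lips 5 mm high at x = -27 and +27 mm (50 mm clear).
- lift: The lift's fixed grey base, origin at the centre of the platform's outline, at table height; same axes as nest. The base reaches from x = -90 to +135 mm and y = -75 to +75 mm, 12 mm thick. The platform over it is 130 mm (x) by 100 mm (y), 25 mm thick. The bolt's guide block stands at x = +80 to +130 mm, 58 mm above the table, the bolt's knob up to 67 mm.
- platform (a joint): How far the platform has sunk, m: 0 up, 0.018 at its bottom stop. Sprung upward: 1.5 N starts it, 10.5 N (the container's weight included) takes it to the stop; it sinks 1 to 5 mm under the container alone. Held by the bolt it reads about 0.015.
- bolt (a joint): Travel of the flat steel spring bolt (20 mm wide, 8 mm high, black knob on top) at the middle of the platform's +x edge, m: 0 held back against the platform's side, 0.012 fully across over its edge. Its own spring pushes it but it is damped: once the platform is more than 15 mm down, and held there, the bolt takes about 1 s to slide across by itself.
Things that resemble listed ones, but are neither listed nor needed, are in the scene too. Leave any green or red look-alike of the part that bears tin_c alone.

How it is judged:
By the outcome, as a careful person would: the job done as asked, in the order asked, and still so for the second after the job is handed in, with the robot touching nothing.
It also fails if it takes over 59 s, if anything falls off the work surface, if the arm or the gripper's body presses on something with over 40 N, if the wrist force passes 120 N, or if a joint passes its speed limit or range.

## Robot

A 7-joint arm with a two-finger parallel gripper is mounted at the origin on the work surface. World frame = base frame: x ahead of the robot, y to its left, z up, the work surface at z = 0. Lengths are in m, angles in degrees, forces in N, time in s.
With the tool pointing down it reaches from about 0.425 to 1.025 m from the base axis. Payload 3.6 kg.
Tool frame: the origin (TCP) lies midway between the tips of the shut fingers; the grasp point (between the pads) lies 19 mm behind it; z points along the fingers, y is the direction in which the jaws open and shut (so a half turn about z gives the same grasp; the last joint's range is limited). The gripper opens to 85 mm and grips with 20 to 120 N. Pads are 22 mm wide; open, the fingers measure 114 mm over their backs; the gripper's body (76 mm by 85 mm) begins 54 mm behind the grasp point. The pads swing forward as they close: fully open they stand 13 mm farther back than shut.
Start: joints at [-76.175, 33.873, 2.773, 92.16, -1.908, 54.013, -1.931], TCP at [0.238, 0.685, 0.231] pointing down, gripper open.
Joint ranges: [-153.93, 153.93], [-27.13, 128.08], [-72.61, 78.16], [10.71, 143.7], [-87.88, 267.88], [4.46, 118.87], [-176.78, 176.78]. Speed limits (degrees/s): [147.25, 147.25, 180, 180, 180, 180, 180].

## Interface

Orientations are given as [roll, pitch, yaw] about the fixed x, y, z axes, in that order (R = Rz(yaw) Ry(pitch) Rx(roll)).
In Python, from bench import * gives the robot as it stands.
- The arm moves only by the tool arm_command, never from a script. Its argument "motion" is a list of rows, each a list of 7 numbers: the shift along the tool's x, y, z in m, then the turn, a rotation vector about the tool's x, y, z in degrees, then the finger opening in m, from 0 to 0.0854. In form: [[x, y, z, rx, ry, rz, jaw], ...]. A call has 1 to 12 rows; each row is the pose to reach, as a shift and turn from the pose commanded when the call began, along the tool's axes at that moment; what a row does not reach only later rows make up. A row lasts 1/12 s, in which the tool goes at most 41.7 mm and 7.16 degrees, less where a joint would pass 70% of its speed; a pose out of reach is approached as far as the arm can. A call with a gripper value outside its range is refused whole. The fingers move at their own pace and stop on an object; "force" is the grip in N (left out, the last holds). Time passes only in rows, so rows that repeat a pose let the fingers close. It gives the time, the measured TCP pose, the force and the opening at its end, in the units of the state.
- state(): the state, without advancing time (a new reading comes with each control period).
- get_image(name): name is "side" or "top" or "wrist"; returns a dict with "image" (400x640x3 uint8, blue, green, red), "fx", "fy", "cx", "cy" (pixels), "R" (3x3) and "t" (3): a world point X has camera coordinates R X + t. Camera axes: x right, y down, z forward; pixel columns grow to the right and rows downward; lengths in m; the calibration is good to about 2 mm. A picture is of the moment at which its call begins. There is no depth.
- job_done(): hands the job in, once; it reports no verdict.
The state is a dict: "clock": time; "q": joint angles; "dq": joint speeds; "joint_torque": joint torques, N m; "tcp_pos": TCP position; "ee_rot": TCP orientation; "contact_force": force on the tool from outside, world axes, zero at the start; "moment": the same for the moment, N m; "opening": finger opening in m.
Only numpy, scipy, OpenCV 4.12 (cv2) and the standard library are available. Lean on these libraries where they do the work, as an engineer would, in place of code of your own. Each camera call takes 0.05 s, during which the arm holds its last target.

## Working session

There is one attempt and no reset: what is moved stays moved. The work goes in short steps, Python scripts to look and compute and a tool call to move; the robot and the scene stay as the last step left them, time stands still between calls to the robot, and variables do not carry over. Pictures are saved under pics/ and viewed, and the job is handed in when it is done.

Besides the shell and the picture viewer there is one more tool, called as name(argument=value, ...) on one line, values as JSON. arm_command: Moves the arm, as the interface text tells. Its arguments: {"type":"object","properties":{"motion":{"type":"array"},"force":{"type":"number"}},"required":["motion"]}

```bash
mkdir -p pics; cat > h.py <<'E'
from bench import *
import numpy as np, cv2
def snap(n,tag):
    d=get_image(n); cv2.imwrite(f'pics/{tag}.png',d['image']); np.savez(f'pics/{tag}.npz',**{k:np.array(v) for k,v in d.items()}); return d
def load(tag):
    return dict(np.load(f'pics/{tag}.npz'))
def ray(d,u,v,z):
    R=np.array(d['R']);t=np.array(d['t']); c=-R.T@t
    r=R.T@np.array([(u-d['cx'])/d['fx'],(v-d['cy'])/d['fy'],1]); return c+r*(z-c[2])/r[2]
def proj(d,X):
    p=np.array(d['R'])@np.array(X)+np.array(d['t']); return d['fx']*p[0]/p[2]+d['cx'],d['fy']*p[1]/p[2]+d['cy']
E
python3 - <<'E'
from h import *
s=state();print({k:np.round(v,3) for k,v in s.items()})
for n in('side','top','wrist'):
    d=snap(n,n+'0');R=np.array(d['R']);print(n,-R.T@np.array(d['t']),R[2],d['fx'])
E
```

```text
{'clock': np.float64(0.0), 'q': array([-76.176,  33.926,   2.765,  92.235,  -1.908,  54.013,  -1.933]), 'dq': array([ 0.07 ,  0.043, -0.101, -0.032, -0.132,  0.098, -0.195]), 'joint_torque': array([ 0.0000e+00, -5.4871e+01,  1.5470e+00, -1.9813e+01,  9.0000e-03,
        9.0000e-03, -0.0000e+00]), 'tcp_pos': array([0.238, 0.684, 0.23 ]), 'ee_rot': array([-1.79872e+02,  6.00000e-03,  1.60824e+02]), 'contact_force': array([ 0.213, -1.157,  0.412]), 'moment': array([-0.004,  0.037, -0.002]), 'opening': np.float64(0.085)}
side [ 0.23586911 -0.81198023  0.73567383] [ 0.2035655   0.76474339 -0.61133349] 388.3450142650004
top [0.29382342 0.02550749 1.13300331] [ 0.14245109  0.01006225 -0.9897507 ] 413.72762094247065
wrist [0.1625237  0.71107627 0.37235619] [ 0.29349453 -0.10456507 -0.95022477] 276.746736665087
```

View pics/side0.png

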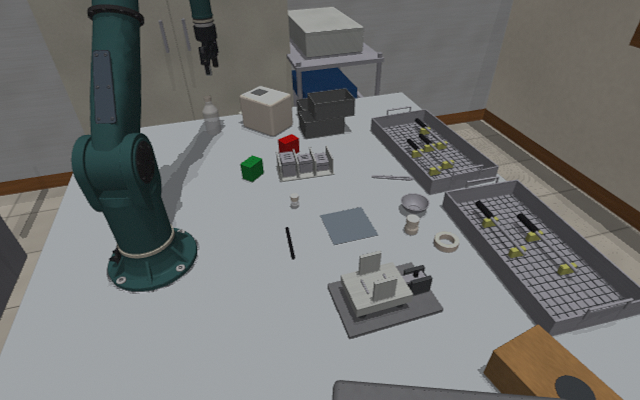

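View pics/top0.png

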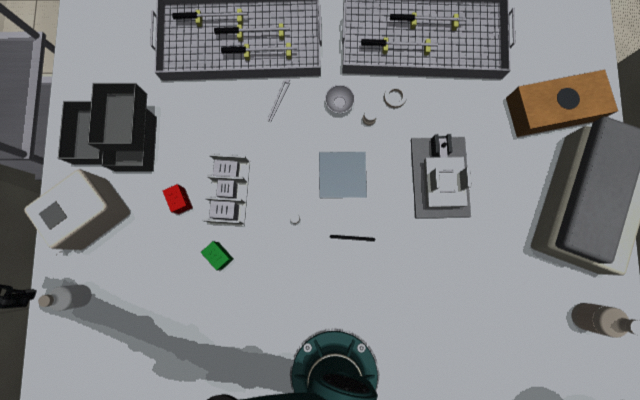

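View pics/wrist0.png

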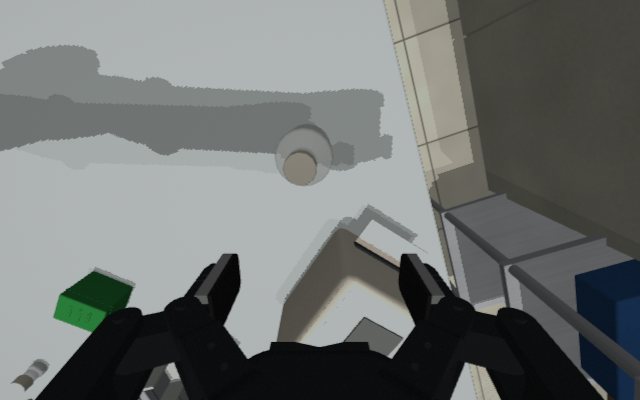

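```bash
python3 - <<'E'
from h import *
a=load('top0');b=load('side0')
cv2.imwrite('pics/z1.png',np.hstack([cv2.resize(a['image'][145:235,190:265],None,fx=5,fy=5,interpolation=2),cv2.resize(a['image'][130:225,405:480],None,fx=450/95,fy=450/95,interpolation=2)]))
cv2.imwrite('pics/z2.png',cv2.resize(b['image'][140:185,270:340],None,fx=8,fy=8,interpolation=2))
for u,v in((228,190),(343,175),(447,182)):print(ray(a,u,v,0.03))
E
```

```text
[0.48042811 0.28710025 0.03      ]
[ 0.52159968 -0.02458221  0.03      ]
[ 0.50209505 -0.30535949  0.03      ]
```

View pics/z1.png

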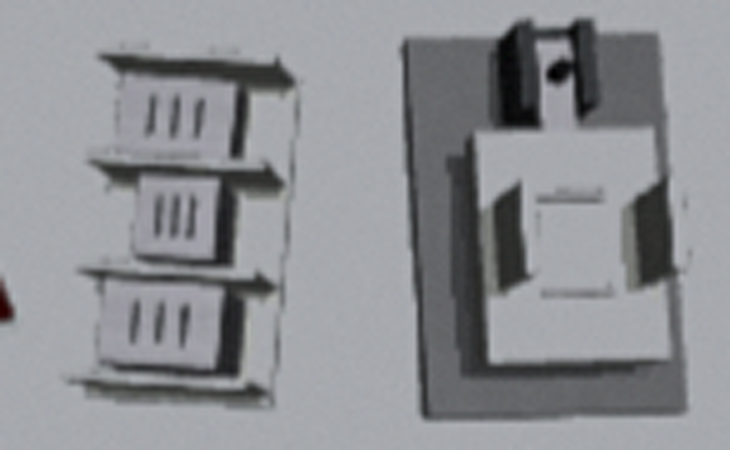

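View pics/z2.png

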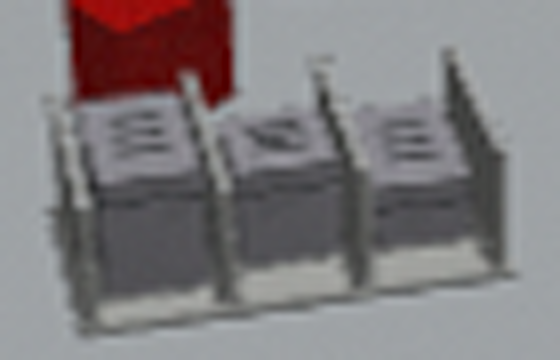

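```bash
cat >> h.py <<'E'
from scipy.spatial.transform import Rotation as Ro
def go(pos,yaw,roll=180,pitch=0):
    s=state();R0=Ro.from_euler('xyz',s['ee_rot'],degrees=True);R1=Ro.from_euler('xyz',[roll,pitch,yaw],degrees=True)
    d=R0.inv().apply(np.array(pos)-np.array(s['tcp_pos'])); r=(R0.inv()*R1).as_rotvec(degrees=True)
    print('clk',s['clock'],'tcp',np.round(s['tcp_pos'],4),np.round(s['ee_rot'],2),'F',np.round(s['contact_force'],1),'op',round(float(s['opening']),4))
    print('->',np.round(d,4),np.round(r,2),'rows',max(np.linalg.norm(d)/.0417,np.linalg.norm(r)/7.16))
E
python3 - <<'E'
from h import *
a=load('top0');print(ray(a,223,210,.064),ray(a,228,190,.06))
go((0.43,0.29,0.22),180)
E
```

```text
[0.42179941 0.29035301 0.064     ] [0.47535275 0.27998533 0.06      ]
clk 0.15 tcp [0.238  0.6841 0.2304] [-1.7990e+02  1.0000e-02  1.6082e+02] F [-0.3 -0.5  0.1] op 0.0851
-> [-0.3108 -0.3091  0.011 ] [-1.000e-01 -1.000e-02 -1.918e+01] rows 10.515977175244183
```

arm_command(motion=[[-0.031,-0.031,0.001,0,0,-2,0.085],[-0.062,-0.062,0.002,0,0,-4,0.085],[-0.093,-0.093,0.003,0,0,-6,0.085],[-0.124,-0.124,0.004,0,0,-8,0.085],[-0.155,-0.155,0.005,0,0,-10,0.085],[-0.187,-0.186,0.006,0,0,-12,0.085],[-0.218,-0.217,0.008,0,0,-14,0.085],[-0.249,-0.248,0.009,0,0,-16,0.085],[-0.28,-0.279,0.01,0,0,-17.5,0.085],[-0.311,-0.309,0.011,0,0,-19.2,0.085],[-0.311,-0.309,0.011,0,0,-19.2,0.085],[-0.311,-0.309,0.011,0,0,-19.2,0.085]])

```text
clock: 1.15
tcp_pos: [0.433, 0.2836, 0.22]
ee_rot: [-179.8, 0.0, 179.4]
contact_force: [-1.1, -0.1, 0.5]
opening: 0.0846
```

```bash
python3 - <<'E'
from h import *
d=snap('wrist','w1');s=state();print(s['clock'],s['tcp_pos'],s['ee_rot'],s['contact_force'])
E
```

```text
1.2 [0.43180321 0.28714583 0.22013926] [-1.79908667e+02 -5.47227798e-04  1.79622917e+02] [-0.07258418  0.65763568  0.51281843]
```

View pics/w1.png

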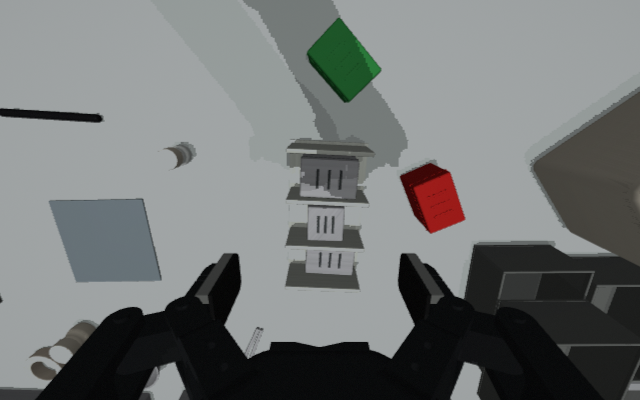

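```bash
python3 - <<'E'
from h import *
d=load('w1')
z=cv2.resize(d['image'][130:300,275:385],None,fx=5,fy=5,interpolation=2)[:, :]
cv2.imwrite('pics/z3.png',z[:500]); print(z.shape)
R=d['R'];print(-R.T@d['t'])
E
```

```text
(850, 550, 3)
[0.35305383 0.28548289 0.3620988 ]
```

View pics/z3.png

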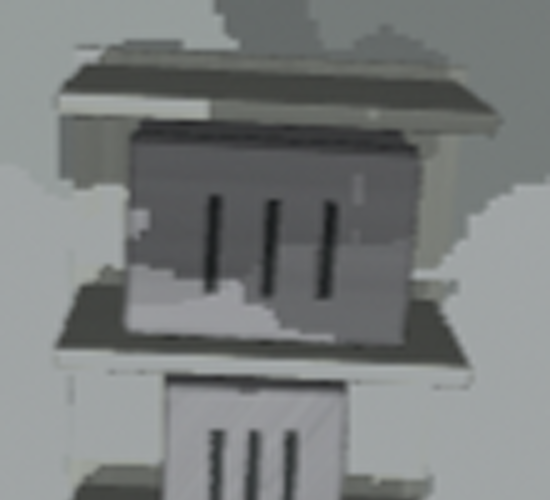

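```bash
python3 - <<'E'
from h import *
d=load('w1')
P=lambda x,y,z:ray(d,275+x/5-.4,130+y/5-.4,z)
c=[P(x,y,.064) for x,y in((135,140),(418,150),(408,345),(127,332))]
for q in c:print(np.round(q,4))
c=np.array(c);print('mean',c.mean(0),'lengths',np.linalg.norm(c[1]-c[0]),np.linalg.norm(c[2]-c[1]),np.linalg.norm(c[3]-c[2]),np.linalg.norm(c[0]-c[3]))
for a,b in((c[0],c[1]),(c[3],c[2])):
  v=b-a;print('ang of long edge from y',np.degrees(np.arctan2(-v[0],v[1])))
# slots
a,b=P(272,200,.064),P(268,297,.064);print('slot centre',(a+b)/2)
# walls tops z=.062
for l in (((58,105),(497,128)),((55,358),(470,378))):
  a,b=P(*l[0],.062),P(*l[1],.062);v=b-a;print('wall',a,b,np.degrees(np.arctan2(-v[0],v[1])),np.linalg.norm(v))
t=load('top0')
E
```

```text
[0.401  0.2647 0.064 ]
[0.4037 0.3258 0.064 ]
[0.4478 0.3251 0.064 ]
[0.4443 0.2617 0.064 ]
mean [0.42418493 0.29430261 0.064     ] lengths 0.061109013286547845 0.044160237622004536 0.06348379285129355 0.04337755499502692
ang of long edge from y -2.4822816585494025
ang of long edge from y -3.187716147783321
slot centre [0.42534268 0.29385521 0.064     ]
wall [0.3936523  0.24819482 0.062     ] [0.39935555 0.34293333 0.062     ] -3.4450444812357395 0.09491001531518695
wall [0.45097619 0.24488108 0.062     ] [0.45647599 0.33977968 0.062     ] -3.316835817806139 0.09505783508507536
```

```bash
python3 - <<'E'
from h import *
d=load('w1')
print(ray(d,402,178,.04),ray(d,402,178,.0))
go((0.4245,0.294,0.12),176.9)
go((0.4245,0.294,0.018),176.9)
E
```

```text
[0.43010453 0.38186812 0.04      ] [0.43967311 0.39383777 0.        ]
clk 1.2 tcp [0.4318 0.2871 0.2201] [-179.91   -0.    179.62] F [-0.1  0.7  0.5] op 0.0853
-> [0.0073 0.007  0.1001] [-0.09  0.    2.72] rows 2.4134028369725344
clk 1.2 tcp [0.4318 0.2871 0.2201] [-179.91   -0.    179.62] F [-0.1  0.7  0.5] op 0.0853
-> [0.0073 0.0071 0.2021] [-0.09  0.    2.72] rows 4.853411139482266
```

arm_command(motion=[[0.002,0.002,0.03,0,0,1.5,0.085],[0.0055,0.004,0.06,0,0,3.1,0.085],[0.0055,0.004,0.09,0,0,3.1,0.085],[0.0055,0.004,0.1,0,0,3.1,0.085],[0.0055,0.004,0.1,0,0,3.1,0.085],[0.0055,0.004,0.1,0,0,3.1,0.085],[0.0055,0.004,0.1,0,0,3.1,0.085]])

```text
clock: 1.78
tcp_pos: [0.4258, 0.296, 0.1216]
ee_rot: [179.9, 0.1, 177.0]
contact_force: [0.4, 0.6, -0.2]
opening: 0.0848
```

```bash
python3 - <<'E'
from h import *
d=snap('wrist','w2');go((0.4245,0.294,0.018),176.9)
E
```

```text
clk 1.8333 tcp [0.426  0.2959 0.1218] [1.7987e+02 1.4000e-01 1.7694e+02] F [-0.5 -0.5  0.6] op 0.0852
-> [ 0.0016 -0.0022  0.1038] [0.13 0.14 0.04] rows 2.4905211874248283
```

View pics/w2.png

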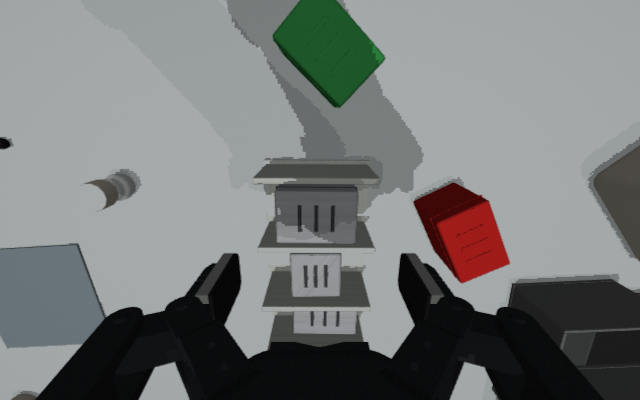

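```bash
python3 - <<'E'
from h import *
d=load('w2')
c=np.array([ray(d,u,v,.064) for u,v in((277,187.5),(357,187.5),(356,241),(276,241))]);print(c,c.mean(0))
print(ray(d,416,201,0),ray(d,438,227,.06))
print('mid slot',ray(d,316.5,218.5,.064))
E
```

```text
[[0.39880474 0.26640631 0.064     ]
 [0.40190873 0.32606884 0.064     ]
 [0.44606673 0.32488077 0.064     ]
 [0.44274043 0.26123048 0.064     ]] [0.42238016 0.2946466  0.064     ]
[ 4.37069906e-01  3.93246746e-01 -5.55111512e-17] [0.4391267  0.39094358 0.06      ]
mid slot [0.42518415 0.29450067 0.064     ]
```

arm_command(motion=[[0.001,-0.001,0.03,0,0,0,0.085],[0.001,-0.001,0.06,0,0,0,0.085],[0.001,-0.001,0.085,0,0,0,0.085],[0.001,-0.001,0.1,0,0,0,0.085],[0.001,-0.001,0.102,0,0,0,0.085],[0.001,-0.001,0.102,0,0,0,0.085]])

```text
clock: 2.33
tcp_pos: [0.4244, 0.2942, 0.0187]
ee_rot: [180.0, 0.0, 176.9]
contact_force: [0.9, 0.2, 1.1]
opening: 0.0851
```

```bash
python3 - <<'E'
from h import *
d=snap('wrist','w3');go((0.4243,0.2946,0.018),176.9)
E
```

```text
clk 2.3833 tcp [0.4248 0.2944 0.0193] [1.7993e+02 8.0000e-02 1.7691e+02] F [0.5 0.3 0.3] op 0.0849
-> [0.0005 0.0002 0.0013] [0.07 0.08 0.01] rows 0.0345685934731794
```

View pics/w3.png

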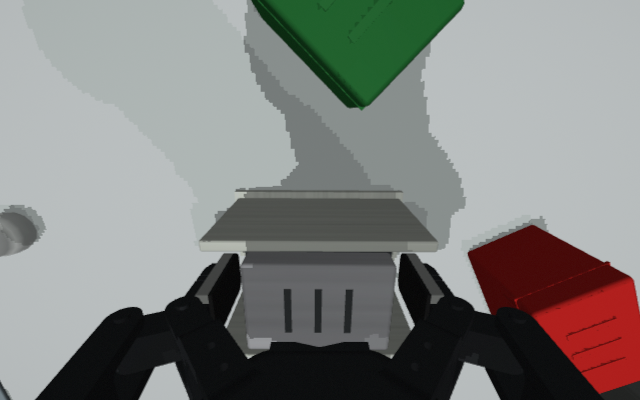

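Fingers straddle the tin evenly (tin at columns 243–395, pads at 238 and 400). Close, then lift.

arm_command(motion=[[0,0,0,0,0,0,0.05],[0,0,0,0,0,0,0.05],[0,0,0,0,0,0,0.05],[0,0,0,0,0,0,0.05],[0,0,0,0,0,0,0.05],[0,0,0,0,0,0,0.05],[0,0,0,0,0,0,0.05],[0,0,0,0,0,0,0.05]], force=40)

```text
clock: 3.05
tcp_pos: [0.4249, 0.2944, 0.02]
ee_rot: [179.9, 0.1, 176.9]
contact_force: [0.7, -0.6, 4.8]
opening: 0.0635
```

arm_command(motion=[[0,0,-0.005,0,0,0,0.05],[0,0,-0.015,0,0,0,0.05],[0,0,-0.035,0,0,0,0.05],[0,0,-0.06,0,0,0,0.05],[0,0,-0.085,0,0,0,0.05],[0,0,-0.11,0,0,0,0.05],[0,0,-0.13,0,0,0,0.05],[0,0,-0.13,0,0,0,0.05],[0,0,-0.13,0,0,0,0.05]], force=40)

```text
clock: 3.8
tcp_pos: [0.4242, 0.294, 0.1496]
ee_rot: [179.9, 0.1, 176.9]
contact_force: [-0.4, -0.1, -3.8]
opening: 0.0638
```

```bash
python3 - <<'E'
from h import *
snap('wrist','w4');snap('side','s4');go((0.4243,0.2946,0.018),176.9)
d=load('top0')
def quad(m):
    m=m.astype(np.uint8);n,l,st,ce=cv2.connectedComponentsWithStats(m)
    i=1+np.argmax(st[1:,4]);cs,_=cv2.findContours((l==i).astype(np.uint8),0,2)
    c=max(cs,key=cv2.contourArea);return cv2.minAreaRect(c),st[i]
im=d['image'].astype(int); h=cv2.cvtColor(d['image'],cv2.COLOR_BGR2HSV)
print(im[175,343],h[175,343],im[250,400],h[250,400])
m=(abs(im-im[175,343]).max(2)<14); r,st=quad(m);print(r,st)
for p in cv2.boxPoints(r):print(ray(d,*p,.003))
print('c',ray(d,*r[0],.003))
E
```

```text
clk 3.9 tcp [0.4229 0.2931 0.1476] [-1.7993e+02 -9.0000e-02  1.7693e+02] F [-0.5  0.1 -3.3] op 0.0635
-> [-0.0015  0.0018  0.1296] [-0.07 -0.09  0.03] rows 3.109122075606994
[142 133 120] [102  40 142] [174 169 166] [109  12 174]
((342.5, 175.0), (46.0, 47.0), 90.0) [ 319  152   48   47 2109]
[0.59302339 0.0410892  0.003     ]
[ 0.59284143 -0.0906825   0.003     ]
[ 0.46245829 -0.08880189  0.003     ]
[0.4624878  0.04086158 0.003     ]
c [ 0.52717644 -0.02441783  0.003     ]
```

View pics/w4.png

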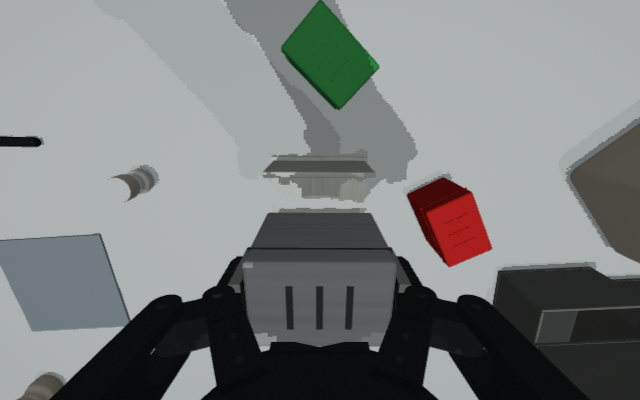

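View pics/s4.png

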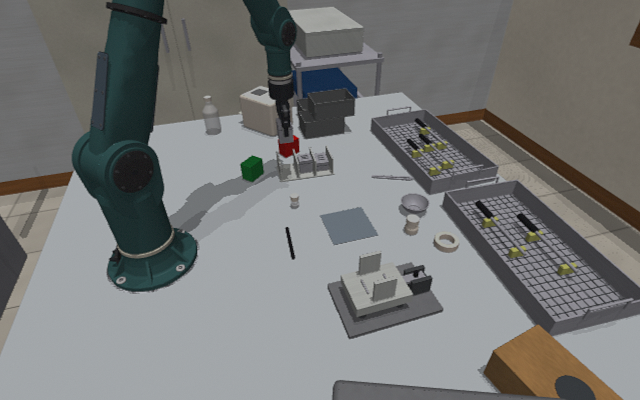

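```bash
python3 - <<'E'
from h import *
print(np.round(state()['q'],1)); go((0.527,-0.024,0.12),180)
d=load('top0')
# lift edges, z1 coords -> pixels (x-375)/ (450/95)+405, y/(450/95)+130
s=450/95
P=lambda x,y,z:ray(d,(x-375)/s+405-.4,y/s+130-.4,z)
for n,a,b,z in(('platL',(490,360),(475,130),.06),('platR',(668,358),(655,130),.06),('platBot',(490,360),(668,358),.06),('baseR',(688,410),(662,33),.012),('baseL',(424,415),(404,38),.012)):
  A,B=P(*a,z),P(*b,z);v=B-A;print(n,A,B,np.degrees(np.arctan2(v[1],v[0])),np.linalg.norm(v))
E
```

```text
[-40.   26.1   0.3 123.   -0.2  31.1  47.4]
clk 3.9 tcp [0.4229 0.2931 0.1476] [-1.7993e+02 -9.0000e-02  1.7693e+02] F [-0.5  0.1 -3.3] op 0.0635
-> [-0.121  -0.311   0.0279] [-0.07 -0.09 -3.07] rows 8.030640944922
platL [ 0.43387062 -0.24659087  0.06      ] [ 0.56378703 -0.24288669  0.06      ] 1.6331753472830441 0.12996920940111978
platR [ 0.43497642 -0.34432533  0.06      ] [ 0.56366118 -0.34336259  0.06      ] 0.4286405496928264 0.12868835848855398
platBot [ 0.43387062 -0.24659087  0.06      ] [ 0.43497642 -0.34432533  0.06      ] -89.35176205324083 0.09774070939080107
baseR [ 0.41125817 -0.37081525  0.012     ] [ 0.63431241 -0.3667788   0.012     ] 1.0367265306464224 0.2230907567346848
baseL [ 0.40834578 -0.21988439  0.012     ] [ 0.63153682 -0.21508988  0.012     ] 1.2306175032421316 0.22324252701059558
```

arm_command(motion=[[-0.008,-0.02,0,0,0,-0.4,0.05],[-0.02,-0.05,0,0,0,-0.8,0.05],[-0.033,-0.085,0,0,0,-1.2,0.05],[-0.046,-0.12,0,0,0,-1.6,0.05],[-0.06,-0.155,0,0,0,-2,0.05],[-0.074,-0.19,0.0,0,0,-2.4,0.05],[-0.088,-0.225,0.0,0,0,-2.8,0.05],[-0.101,-0.26,0.005,0,0,-3.2,0.05],[-0.112,-0.288,0.015,0,0,-3.6,0.05],[-0.119,-0.305,0.025,0,0,-4.1,0.05],[-0.121,-0.311,0.03,0,0,-4.1,0.05],[-0.121,-0.311,0.03,0,0,-4.1,0.05]])

```text
clock: 4.9
tcp_pos: [0.5263, -0.0256, 0.1158]
ee_rot: [-179.9, -0.3, -179.2]
contact_force: [-0.2, 0.2, -2.9]
opening: 0.0636
```

```bash
python3 - <<'E'
from h import *
snap('wrist','w5');go((0.527,-0.024,0.0185),181)
E
```

```text
clk 4.95 tcp [ 0.5264 -0.0234  0.1166] [ 179.98   -0.25 -179.06] F [-0.9  1.  -2.4] op 0.064
-> [-0.001  -0.0006  0.0981] [ 0.02 -0.25 -0.06] rows 2.352554670423114
```

View pics/w5.png

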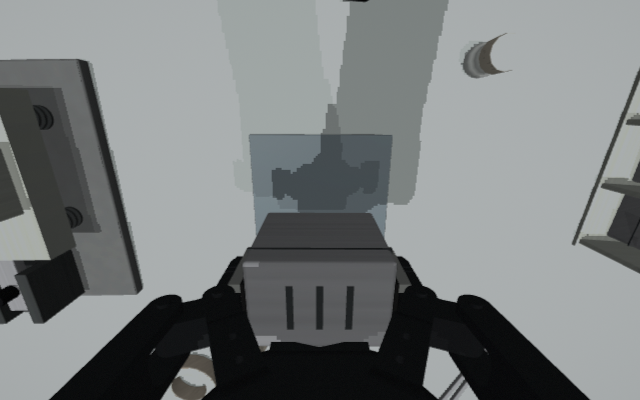

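arm_command(motion=[[-0.0005,0,0.015,0,0,0,0.05],[-0.0005,0,0.035,0,0,0,0.05],[-0.0005,0,0.06,0,0,0,0.05],[-0.0005,0,0.078,0,0,0,0.05],[-0.0005,0,0.088,0,0,0,0.05],[-0.0005,0,0.092,0,0,0,0.05],[-0.0005,0,0.094,0,0,0,0.05],[-0.0005,0,0.095,0,0,0,0.05],[-0.0005,0,0.095,0,0,0,0.05]])

```text
clock: 5.7
tcp_pos: [0.5291, -0.0229, 0.024]
ee_rot: [180.0, 0.1, -179.0]
contact_force: [-0.1, -0.4, -2.0]
opening: 0.0633
```

```bash
python3 - <<'E'
from h import *
go((0.527,-0.024,0.0185),181)
E
```

```text
clk 5.7 tcp [ 0.5291 -0.0229  0.024 ] [ 1.7999e+02  8.0000e-02 -1.7895e+02] F [-0.1 -0.4 -2. ] op 0.0633
-> [ 0.0021 -0.0011  0.0055] [0.01 0.08 0.05] rows 0.14477964005001545
```

arm_command(motion=[[0,0,0.0015,0,0,0,0.05],[0,0,0.003,0,0,0,0.05],[0,0,0.0045,0,0,0,0.05],[0,0,0.0055,0,0,0,0.05],[0,0,0.0055,0,0,0,0.05]])

```text
clock: 6.12
tcp_pos: [0.5288, -0.0234, 0.019]
ee_rot: [-180.0, 0.1, -179.0]
contact_force: [-1.6, -0.3, 8.4]
opening: 0.0634
```

arm_command(motion=[[0,0,-0.001,0,0,0,0.085],[0,0,-0.001,0,0,0,0.085],[0,0,-0.001,0,0,0,0.085],[0,0,-0.001,0,0,0,0.085],[0,0,-0.001,0,0,0,0.085],[0,0,-0.001,0,0,0,0.085],[0,0,-0.02,0,0,0,0.085],[0,0,-0.05,0,0,0,0.085],[0,0,-0.085,0,0,0,0.085],[0,0,-0.115,0,0,0,0.085],[0,0,-0.125,0,0,0,0.085],[0,0,-0.125,0,0,0,0.085]])

```text
clock: 7.12
tcp_pos: [0.5305, -0.0233, 0.1455]
ee_rot: [180.0, 0.4, -179.0]
contact_force: [0.4, 0.7, -1.1]
opening: 0.0848
```

```bash
python3 - <<'E'
from h import *
snap('wrist','w6');snap('top','t6');go((0.527,-0.024,0.0185),91);print(state()['q'])
E
```

```text
clk 7.2167 tcp [ 0.528  -0.0233  0.1424] [-1.8000e+02 -3.0000e-02 -1.7898e+02] F [-0.7  0.5 -0.3] op 0.085
-> [ 0.001  -0.0007  0.1239] [-2.000e-02 -2.000e-02  9.002e+01] rows 12.572538549287932
[ -0.64560862  27.33425103  -2.31432315 121.42837058   2.04749392
  31.30004819  86.56740889]
```

View pics/w6.png

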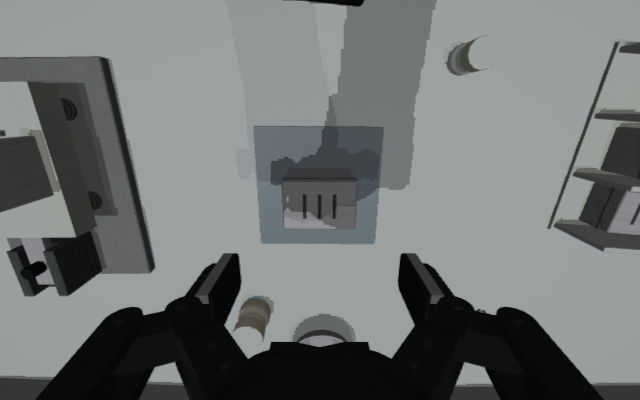

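```bash
python3 - <<'E'
from h import *
d=load('w6')
cv2.imwrite('pics/z6.png',cv2.resize(d['image'][160:240,270:370],None,fx=6,fy=6,interpolation=2))
E
```

```text
(no output)
```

View pics/z6.png

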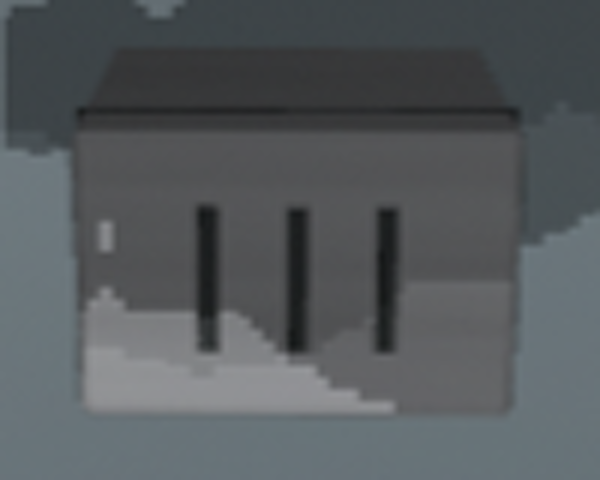

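arm_command(motion=[[0,0,0,0,0,7,0.085],[0,0,0,0,0,14,0.085],[0,0,0,0,0,21,0.085],[0,0,0,0,0,28,0.085],[0,0,0,0,0,35,0.085],[0,0,0,0,0,42,0.085],[0,0,0,0,0,49,0.085],[0,0,0,0,0,56,0.085],[0,0,0,0,0,63,0.085],[0,0,0,0,0,70,0.085],[0,0,0,0,0,77,0.085],[0,0,0,0,0,84,0.085]])

```text
clock: 8.22
tcp_pos: [0.5268, -0.0234, 0.1406]
ee_rot: [-179.7, 0.0, 96.7]
contact_force: [-0.6, 0.1, 0.4]
opening: 0.085
```

arm_command(motion=[[0,0,0,0,0,6,0.085],[0,0,0,0,0,6,0.085],[0,0,0,0,0,6,0.085],[0,0,0,0,0,6,0.085]])

```text
clock: 8.55
tcp_pos: [0.5277, -0.0233, 0.1417]
ee_rot: [-179.9, 0.0, 91.2]
contact_force: [-0.5, 0.8, 0.3]
opening: 0.085
```

```bash
python3 - <<'E'
from h import *
d=snap('wrist','w7');cv2.imwrite('pics/z7.png',cv2.resize(d['image'][160:240,270:370],None,fx=6,fy=6,interpolation=2));go((0.527,-0.024,0.02),91)
E
```

```text
clk 8.6 tcp [ 0.5279 -0.0233  0.142 ] [-1.799e+02  2.000e-02  9.113e+01] F [-0.1  0.4 -0. ] op 0.0848
-> [-0.0006 -0.0007  0.122 ] [-0.1   0.02  0.13] rows 2.9252531330283817
```

View pics/w7.png

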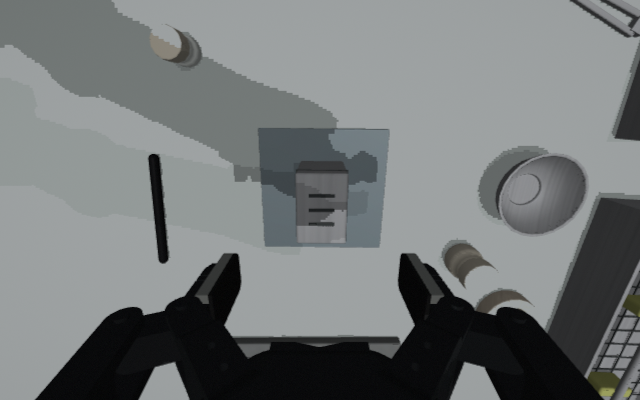

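View pics/z7.png

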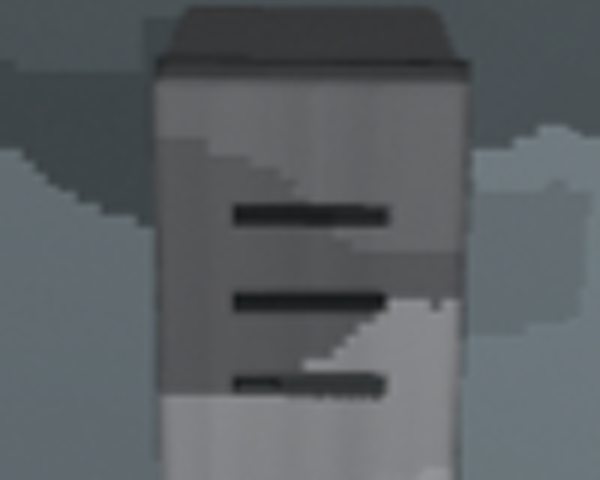

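```bash
python3 - <<'E'
from h import *
d=load('w7');print('slot',ray(d,321.3,209.8,.063), ray(d,320+1.8,172,.063), ray(d,321.5,243,.063))
d=load('w6');print('slot6',ray(d,319.3,206.1,.063))
go((0.5275,-0.0233,0.02),91)
E
```

```text
slot [ 0.52938192 -0.0229737   0.063     ] [0.52900087 0.00964788 0.063     ] [ 0.53031094 -0.05416066  0.063     ]
slot6 [ 0.52886561 -0.02274855  0.063     ]
clk 8.6 tcp [ 0.5279 -0.0233  0.142 ] [-1.799e+02  2.000e-02  9.113e+01] F [-0.1  0.4 -0. ] op 0.0848
-> [ 1.00e-04 -2.00e-04  1.22e-01] [-0.1   0.02  0.13] rows 2.9251407521237724
```

arm_command(motion=[[0,0.001,0.025,0,0,0.1,0.085],[0,0.001,0.055,0,0,0.1,0.085],[0,0.001,0.085,0,0,0.1,0.085],[0,0.001,0.108,0,0,0.1,0.085],[0,0.001,0.118,0,0,0.1,0.085],[0,0.001,0.12,0,0,0.1,0.085],[0,0.001,0.12,0,0,0.1,0.085],[0,0.001,0.12,0,0,0.1,0.06]])

```text
clock: 9.27
tcp_pos: [0.5303, -0.0235, 0.0237]
ee_rot: [179.9, 0.0, 90.9]
contact_force: [-0.2, 0.1, 0.0]
opening: 0.075
```

arm_command(motion=[[0,0,0,0,0,0,0.03],[0,0,0,0,0,0,0.03],[0,0,0,0,0,0,0.03],[0,0,0,0,0,0,0.03],[0,0,0,0,0,0,0.03],[0,0,0,0,0,0,0.03],[0,0,0,0,0,0,0.03],[0,0,0,0,0,0,0.03]], force=60)

```text
clock: 9.93
tcp_pos: [0.5302, -0.0232, 0.0241]
ee_rot: [179.9, -0.0, 90.9]
contact_force: [-1.2, 1.2, 7.2]
opening: 0.0439
```

```bash
python3 - <<'E'
from h import *
go((0.5275,-0.0233,0.02),91)
E
```

```text
clk 9.9333 tcp [ 0.5302 -0.0232  0.0241] [ 1.7989e+02 -2.0000e-02  9.0930e+01] F [-1.2  1.2  7.2] op 0.0439
-> [-0.0001 -0.0027  0.0041] [ 0.11 -0.02 -0.07] rows 0.11811943652933946
```

arm_command(motion=[[0,0,-0.008,0,0,0,0.03],[0,0,-0.025,0,0,0,0.03],[0,0,-0.055,0,0,0,0.03],[0,0,-0.09,0,0,0,0.03],[0,0,-0.125,0,0,0,0.03],[0,0,-0.155,0,0,0,0.03],[0,0,-0.17,0,0,0,0.03],[0,0,-0.17,0,0,0,0.03]])

```text
clock: 10.6
tcp_pos: [0.5314, -0.0234, 0.1966]
ee_rot: [179.6, -0.0, 90.9]
contact_force: [0.6, 0.2, -3.5]
opening: 0.0434
```

arm_command(motion=[[-0.015,-0.001,0,0,0,0,0.03],[-0.045,-0.004,0,0,0,0,0.03],[-0.08,-0.007,0,0,0,0,0.03],[-0.115,-0.01,0,0,0,0,0.03],[-0.15,-0.013,0,0,0,0,0.03],[-0.185,-0.016,0,0,0,0,0.03],[-0.22,-0.019,0,0,0,0,0.03],[-0.255,-0.022,0,0,0,0,0.03],[-0.29,-0.025,0,0,0,0,0.03],[-0.325,-0.028,0,0,0,0,0.03],[-0.355,-0.03,0,0,0,0,0.03],[-0.367,-0.03,0,0,0,0,0.03]])

```text
clock: 11.6
tcp_pos: [0.5023, -0.3963, 0.1915]
ee_rot: [-179.9, 0.2, 90.6]
contact_force: [-0.3, -0.8, -3.5]
opening: 0.0434
```

arm_command(motion=[[0,0,0,0,0,0,0.03],[0,0,0,0,0,0,0.03],[0,0,0,0,0,0,0.03]])

```text
clock: 11.85
tcp_pos: [0.5052, -0.3879, 0.1913]
ee_rot: [-179.9, -0.2, 91.0]
contact_force: [0.5, 0.5, -4.2]
opening: 0.0437
```

```bash
python3 - <<'E'
from h import *
d=snap('wrist','w8');go((0.499,-0.2935,0.2),91)
E
```

```text
clk 11.9 tcp [ 0.5055 -0.3877  0.1916] [-179.91   -0.19   91.07] F [ 0.2  0.  -2.5] op 0.0432
-> [ 0.0943 -0.0048 -0.0081] [-0.09 -0.19  0.07] rows 2.27358836903388
```

View pics/w8.png

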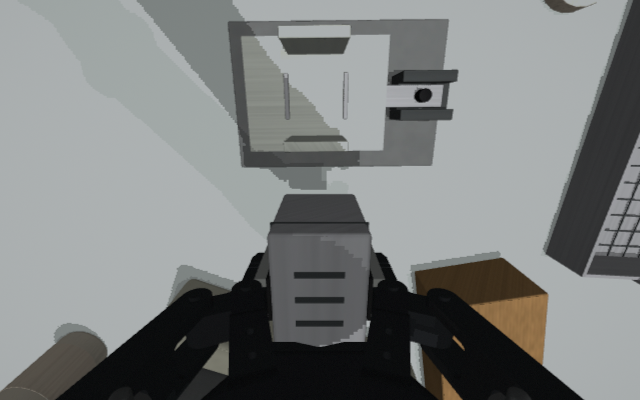

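```bash
python3 - <<'E'
from h import *
d=load('w8')
cv2.imwrite('pics/z8.png',cv2.resize(d['image'][10:175,220:460],None,fx=3.3,fy=3.3,interpolation=2))
E
```

```text
(no output)
```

View pics/z8.png

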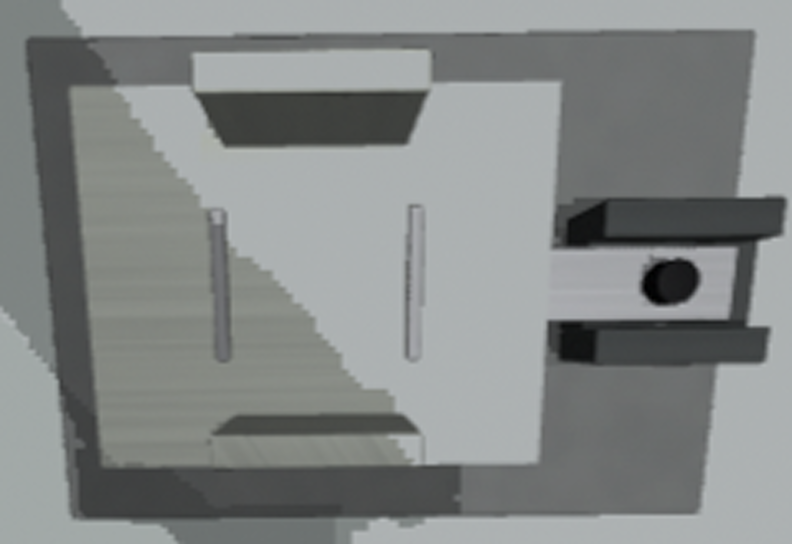

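```bash
python3 - <<'E'
from h import *
d=load('w8')
P=lambda p,z:ray(d,220+p[0]/3.3-.35,10+p[1]/3.3-.35,z)
c=np.array([P(p,.06) for p in((70,87),(562,82),(540,463),(103,465))]);print(c,c.mean(0))
print('cheek+ in bot',P((222,147),.06),P((408,146),.06))
print('cheek+ in top',P((197,93),.118),P((430,92),.118))
print('cheek- in bot',P((237,415),.06),P((402,415),.06))
print('cheek- in top',P((212,435),.118),P((420,435),.118))
for x,y1,y2 in((218,210,360),(414,206,360)):
  print('lip',P((x-3,y1),.065),P((x+4 if x<300 else x-2,y2),.065))
c=np.array([P(p,.012) for p in((27,38),(754,31),(700,514),(75,517))]);print('base',c,c.mean(0))
print(-d['R'].T@d['t'])
E
```

```text
[[ 0.43397172 -0.2468298   0.06      ]
 [ 0.56369193 -0.2432541   0.06      ]
 [ 0.56692989 -0.34271842  0.06      ]
 [ 0.43704194 -0.34584188  0.06      ]] [ 0.50040887 -0.29466105  0.06      ]
cheek+ in bot [ 0.4738773  -0.26029089  0.06      ] [ 0.52384284 -0.25911316  0.06      ]
cheek+ in top [ 0.4752241  -0.26040989  0.118     ] [ 0.52375872 -0.25932166  0.118     ]
cheek- in bot [ 0.47708829 -0.33054281  0.06      ] [ 0.5253419  -0.32960773  0.06      ]
cheek- in top [ 0.47694083 -0.33041879  0.118     ] [ 0.52519907 -0.32948114  0.118     ]
lip [ 0.47229017 -0.27640228  0.065     ] [ 0.4735255  -0.31506547  0.065     ]
lip [ 0.52495261 -0.27442544  0.065     ] [ 0.52710357 -0.31403459  0.065     ]
base [[ 0.40942437 -0.22311983  0.012     ]
 [ 0.63129576 -0.21715787  0.012     ]
 [ 0.63635297 -0.36561994  0.012     ]
 [ 0.41427527 -0.37105913  0.012     ]] [ 0.52283709 -0.29423919  0.012     ]
[ 0.50402733 -0.30803853  0.33370787]
```

```bash
python3 - <<'E'
from h import *
d=load('w8');z=.2305
print('slot',ray(d,319.5,299.5,z),'edge near',ray(d,320,234,z),ray(d,270,234,z),ray(d,369,234,z))
d=load('w7')
go((0.5003,-0.2948,0.192),91.4)
E
```

```text
slot [ 0.5054632  -0.38727775  0.2305    ] edge near [ 0.50504497 -0.35554585  0.2305    ] [ 0.48465308 -0.35595997  0.2305    ] [ 0.52500991 -0.35514039  0.2305    ]
clk 11.9 tcp [ 0.5055 -0.3877  0.1916] [-179.91   -0.19   91.07] F [ 0.2  0.  -2.5] op 0.0432
-> [ 0.093  -0.0035 -0.0001] [-0.09 -0.19 -0.33] rows 2.231568422876591
```

arm_command(motion=[[0.012,-0.0005,0,0,0,-0.05,0.03],[0.03,-0.001,0,0,0,-0.1,0.03],[0.05,-0.002,0,0,0,-0.2,0.03],[0.07,-0.003,0,0,0,-0.3,0.03],[0.085,-0.0035,0,0,0,-0.35,0.03],[0.093,-0.0035,0,0,0,-0.35,0.03],[0.093,-0.0035,0,0,0,-0.35,0.03],[0.093,-0.0035,0,0,0,-0.35,0.03],[0.093,-0.0035,0,0,0,-0.35,0.03]])

```text
clock: 12.65
tcp_pos: [0.5006, -0.2986, 0.1932]
ee_rot: [180.0, 0.1, 91.3]
contact_force: [-0.4, 0.0, -3.4]
opening: 0.0433
```

```bash
python3 - <<'E'
from h import *
d=snap('wrist','w9');go((0.5003,-0.2948,0.15),91.4)
E
```

```text
clk 12.7 tcp [ 0.5005 -0.299   0.1931] [1.7996e+02 8.0000e-02 9.1200e+01] F [-0.3 -0.8 -3. ] op 0.0436
-> [ 0.0043 -0.0001  0.0431] [ 0.04  0.08 -0.2 ] rows 1.0395843576722916
```

View pics/w9.png

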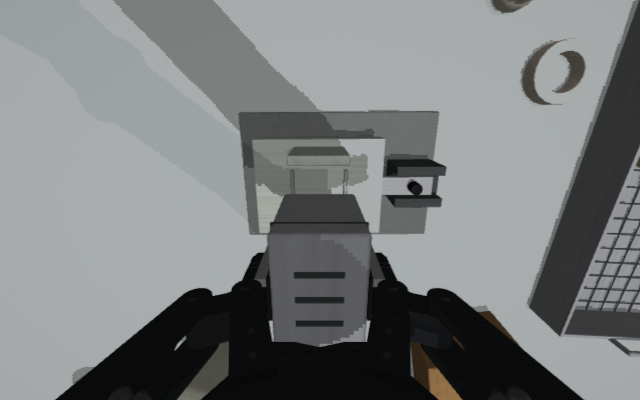

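arm_command(motion=[[0.002,0,0.012,0,0,-0.1,0.03],[0.004,0,0.026,0,0,-0.2,0.03],[0.004,0,0.038,0,0,-0.2,0.03],[0.004,0,0.043,0,0,-0.2,0.03],[0.004,0,0.043,0,0,-0.2,0.03],[0.004,0,0.043,0,0,-0.2,0.03],[0.004,0,0.043,0,0,-0.2,0.03]])

```text
clock: 13.28
tcp_pos: [0.5007, -0.2946, 0.1503]
ee_rot: [179.9, 0.1, 91.4]
contact_force: [-0.5, -0.2, -2.4]
opening: 0.0434
```

```bash
python3 - <<'E'
from h import *
d=snap('wrist','w10');d=snap('side','s10');go((0.5003,-0.2948,0.09),91.4)
cv2.imwrite('pics/z10.png',cv2.resize(d['image'][230:330,320:450],None,fx=5,fy=5,interpolation=2))
E
```

```text
clk 13.3833 tcp [ 0.5008 -0.2943  0.1505] [1.7993e+02 5.0000e-02 9.1450e+01] F [ 0.   0.4 -3.6] op 0.0431
-> [-0.0004 -0.0006  0.0605] [0.07 0.05 0.05] rows 1.4509300683775783
```

View pics/w10.png

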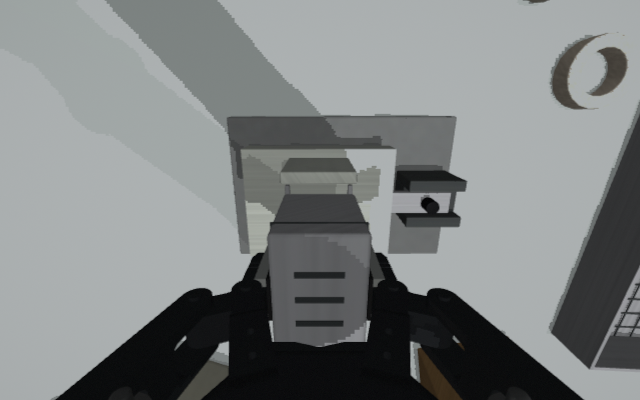

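View pics/z10.png

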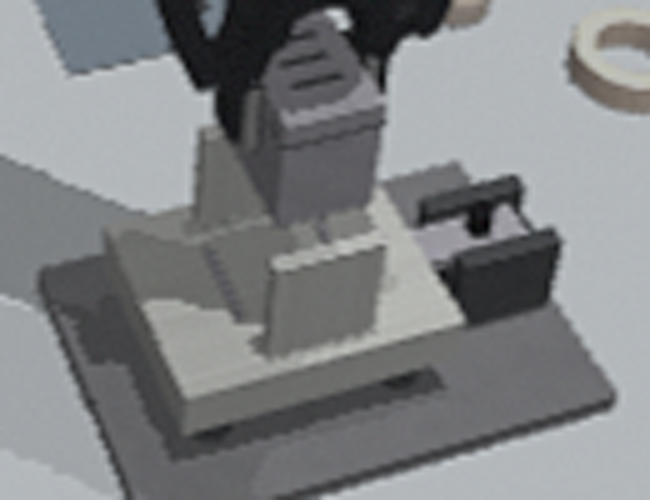

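arm_command(motion=[[0,-0.0005,0.008,0,0,0,0.03],[0,-0.0005,0.018,0,0,0,0.03],[0,-0.0005,0.028,0,0,0,0.03],[0,-0.0005,0.038,0,0,0,0.03],[0,-0.0005,0.048,0,0,0,0.03],[0,-0.0005,0.055,0,0,0,0.03],[0,-0.0005,0.058,0,0,0,0.03],[0,-0.0005,0.058,0,0,0,0.03]])

```text
clock: 14.05
tcp_pos: [0.4992, -0.2935, 0.0906]
ee_rot: [-179.9, -0.1, 91.5]
contact_force: [-0.1, -0.6, -3.0]
opening: 0.0432
```

```bash
python3 - <<'E'
from h import *
go((0.5003,-0.2948,0.075),91.4)
E
```

```text
clk 14.05 tcp [ 0.4992 -0.2935  0.0906] [-1.799e+02 -5.000e-02  9.146e+01] F [-0.1 -0.6 -3. ] op 0.0432
-> [-0.0014  0.0011  0.0156] [-0.1  -0.05  0.06] rows 0.37725349896219107
```

arm_command(motion=[[-0.001,0.001,0.003,0,0,0,0.03],[-0.001,0.001,0.006,0,0,0,0.03],[-0.001,0.001,0.009,0,0,0,0.03],[-0.001,0.001,0.011,0,0,0,0.03],[-0.001,0.001,0.013,0,0,0,0.03],[-0.001,0.001,0.015,0,0,0,0.03],[-0.001,0.001,0.017,0,0,0,0.03],[-0.001,0.001,0.019,0,0,0,0.03],[-0.001,0.001,0.02,0,0,0,0.03],[-0.001,0.001,0.02,0,0,0,0.03]])

```text
clock: 14.88
tcp_pos: [0.501, -0.2949, 0.0719]
ee_rot: [180.0, 0.0, 91.5]
contact_force: [0.5, -0.3, 1.5]
opening: 0.0435
```

```bash
python3 - <<'E'
from h import *
d=snap('side','s11');go((0.5003,-0.2948,0.064),91.4)
cv2.imwrite('pics/z11.png',cv2.resize(d['image'][230:330,320:450],None,fx=5,fy=5,interpolation=2))
E
```

```text
clk 14.9333 tcp [ 0.501  -0.2948  0.0719] [1.7998e+02 1.0000e-02 9.1470e+01] F [0.3 1.  2.4] op 0.0432
-> [ 0.     -0.0007  0.0079] [0.02 0.01 0.07] rows 0.19020799655711432
```

View pics/z11.png

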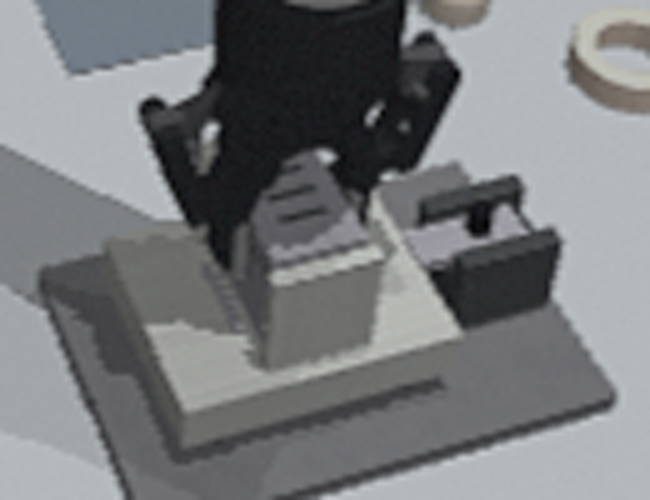

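arm_command(motion=[[0,0,0.002,0,0,0,0.03],[0,0,0.004,0,0,0,0.03],[0,0,0.006,0,0,0,0.03],[0,0,0.0075,0,0,0,0.03],[0,0,0.0085,0,0,0,0.03],[0,0,0.009,0,0,0,0.03],[0,0,0.009,0,0,0,0.03]])

```text
clock: 15.52
tcp_pos: [0.501, -0.2949, 0.0632]
ee_rot: [180.0, -0.0, 91.5]
contact_force: [-2.2, 1.6, 8.5]
opening: 0.0437
```

```bash
python3 - <<'E'
from h import *
d=snap('side','s12');go((0.5003,-0.2948,0.064),91.4)
cv2.imwrite('pics/z12.png',cv2.resize(d['image'][230:330,320:450],None,fx=5,fy=5,interpolation=2))
E
```

```text
clk 15.5667 tcp [ 0.501  -0.2948  0.0632] [ 1.7997e+02 -1.0000e-02  9.1470e+01] F [-1.5  1.1  7.1] op 0.0436
-> [ 0.     -0.0007 -0.0008] [ 0.03 -0.01  0.07] rows 0.025194467852646556
```

View pics/z12.png

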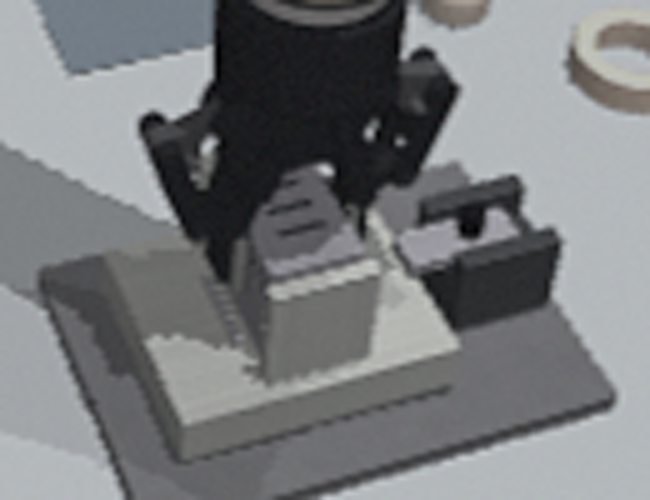

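The platform is at its stop (about 17–18 mm, +7 N) and the bolt has started to move (knob from 480 to 471). I'll hold it there.

arm_command(motion=[[0,0,0,0,0,0,0.03],[0,0,0,0,0,0,0.03],[0,0,0,0,0,0,0.03],[0,0,0,0,0,0,0.03],[0,0,0,0,0,0,0.03],[0,0,0,0,0,0,0.03],[0,0,0,0,0,0,0.03],[0,0,0,0,0,0,0.03],[0,0,0,0,0,0,0.03],[0,0,0,0,0,0,0.03],[0,0,0,0,0,0,0.03],[0,0,0,0,0,0,0.03]])

```text
clock: 16.57
tcp_pos: [0.501, -0.2948, 0.0633]
ee_rot: [180.0, -0.0, 91.5]
contact_force: [-0.8, 0.7, 7.9]
opening: 0.0436
```

arm_command(motion=[[0,0,0,0,0,0,0.03],[0,0,0,0,0,0,0.03],[0,0,0,0,0,0,0.03],[0,0,0,0,0,0,0.03],[0,0,0,0,0,0,0.03],[0,0,0,0,0,0,0.03],[0,0,0,0,0,0,0.03],[0,0,0,0,0,0,0.03],[0,0,0,0,0,0,0.03],[0,0,0,0,0,0,0.03],[0,0,0,0,0,0,0.03],[0,0,0,0,0,0,0.03]])

```text
clock: 17.57
tcp_pos: [0.501, -0.2948, 0.0633]
ee_rot: [180.0, -0.0, 91.5]
contact_force: [-0.9, 1.6, 7.3]
opening: 0.0429
```

```bash
python3 - <<'E'
from h import *
d=snap('side','s13');go((0.5003,-0.2948,0.064),91.4)
cv2.imwrite('pics/z13.png',cv2.resize(d['image'][230:330,320:450],None,fx=5,fy=5,interpolation=2))
E
```

```text
clk 17.6167 tcp [ 0.501  -0.2948  0.0633] [179.97  -0.    91.47] F [-0.7  2.2  6.1] op 0.0437
-> [ 0.     -0.0007 -0.0007] [ 0.03 -0.    0.07] rows 0.024322763245732598
```

View pics/z13.png

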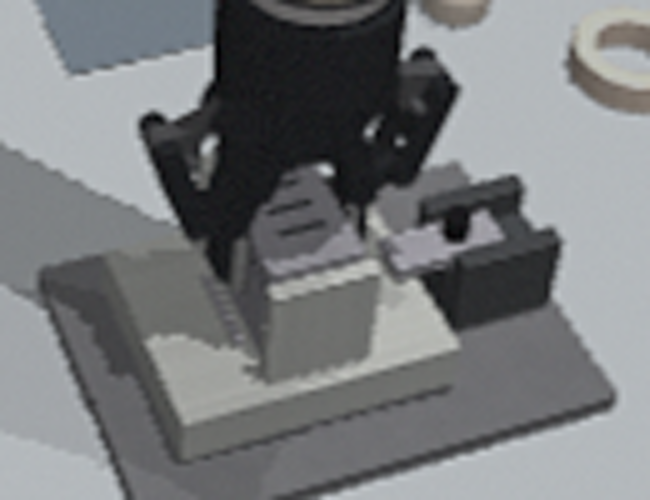

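```bash
python3 - <<'E'
from h import *
for t in('s10','s12','s13'):
    d=load(t);g=d['image'][230:330,320:450].max(2)
    m=(g<45).astype(np.uint8); m[:, :85]=0; m[50:]=0
    z=np.argwhere(cv2.resize(d['image'][265:285,400:430],None,fx=1,fy=1).max(2)<40)
    print(t,len(z),z.mean(0), d['image'][268:282,405:425].max(2)[4])
a=load('s10')
A=ray(a,320+480/5,230+206/5,.067);B=ray(a,320+457/5,230+212/5,.067);print(A,B,B-A)
E
```

```text
s10 37 [ 8.81081081 14.18918919] [ 54  65  55  44  41  38  49  62  45  22  32  34  28  78 143 166 167 137
  71 141]
s12 41 [ 8.70731707 11.29268293] [ 54  68  56  41  41  43  36  30  29  32  31  28 131 174 171 142  82  53
  54 147]
s13 43 [9.27906977 9.6744186 ] [ 56  66  55  45  34  28  28  29  29  68 105 141 120  48  45  49  50  57
  57 145]
[ 0.59889206 -0.29398168  0.067     ] [ 0.58736661 -0.29422875  0.067     ] [-0.01152545 -0.00024707  0.        ]
```

arm_command(motion=[[0,0,0,0,0,0,0.03],[0,0,0,0,0,0,0.03],[0,0,0,0,0,0,0.03],[0,0,0,0,0,0,0.03],[0,0,-0.001,0,0,0,0.03],[0,0,-0.002,0,0,0,0.03],[0,0,-0.0025,0,0,0,0.03],[0,0,-0.0025,0,0,0,0.03]])

```text
clock: 18.28
tcp_pos: [0.501, -0.2948, 0.0658]
ee_rot: [180.0, 0.0, 91.5]
contact_force: [-0.9, 1.2, 6.3]
opening: 0.0439
```

```bash
python3 - <<'E'
from h import *
d=snap('side','s14');go((0.5003,-0.2948,0.064),91.4)
cv2.imwrite('pics/z14.png',cv2.resize(d['image'][230:330,320:450],None,fx=5,fy=5,interpolation=2))
E
```

```text
clk 18.3333 tcp [ 0.501  -0.2948  0.0657] [179.97   0.    91.47] F [-0.6  1.3  6.3] op 0.0433
-> [ 0.     -0.0007  0.0017] [0.03 0.   0.07] rows 0.04493811849750844
```

View pics/z14.png

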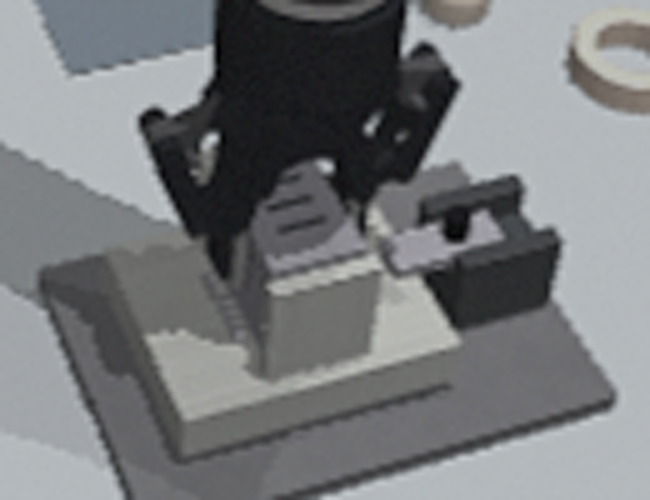

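The bolt sits across the edge, with the knob steady at 457. Now I'll open the fingers and withdraw.

arm_command(motion=[[0,0,-0.0005,0,0,0,0.085],[0,0,-0.0005,0,0,0,0.085],[0,0,-0.0005,0,0,0,0.085],[0,0,-0.0005,0,0,0,0.085],[0,0,-0.0005,0,0,0,0.085],[0,0,-0.0005,0,0,0,0.085],[0,0,-0.0005,0,0,0,0.085],[0,0,-0.01,0,0,0,0.085],[0,0,-0.03,0,0,0,0.085],[0,0,-0.055,0,0,0,0.085],[0,0,-0.085,0,0,0,0.085],[0,0,-0.115,0,0,0,0.085]])

```text
clock: 19.33
tcp_pos: [0.5003, -0.2945, 0.1818]
ee_rot: [-179.9, -0.0, 91.5]
contact_force: [0.3, -0.5, -0.8]
opening: 0.085
```

arm_command(motion=[[0,0,-0.02,0,0,0,0.085],[-0.02,0,-0.03,0,0,0,0.085],[-0.05,0,-0.03,0,0,0,0.085],[-0.08,0,-0.03,0,0,0,0.085],[-0.08,0,-0.03,0,0,0,0.085],[-0.08,0,-0.03,0,0,0,0.085],[-0.08,0,-0.03,0,0,0,0.085]])

```text
clock: 19.92
tcp_pos: [0.5026, -0.374, 0.2104]
ee_rot: [-180.0, -0.1, 91.5]
contact_force: [0.6, 1.1, 0.3]
opening: 0.085
```

```bash
python3 - <<'E'
from h import *
w=snap('wrist','w15');d=snap('side','s15');go((0.5003,-0.2948,0.064),91.4)
cv2.imwrite('pics/z15.png',cv2.resize(d['image'][230:330,320:450],None,fx=5,fy=5,interpolation=2))
cv2.imwrite('pics/z15r.png',cv2.resize(d['image'][140:185,270:340],None,fx=8,fy=8,interpolation=2))
E
```

```text
clk 20.0167 tcp [ 0.503  -0.3729  0.2101] [-1.7997e+02 -1.0000e-01  9.1560e+01] F [ 0.3 -0.4  0.2] op 0.0847
-> [ 0.0779 -0.0005  0.1462] [-0.03 -0.1   0.16] rows 3.9730922691913637
```

View pics/z15.png

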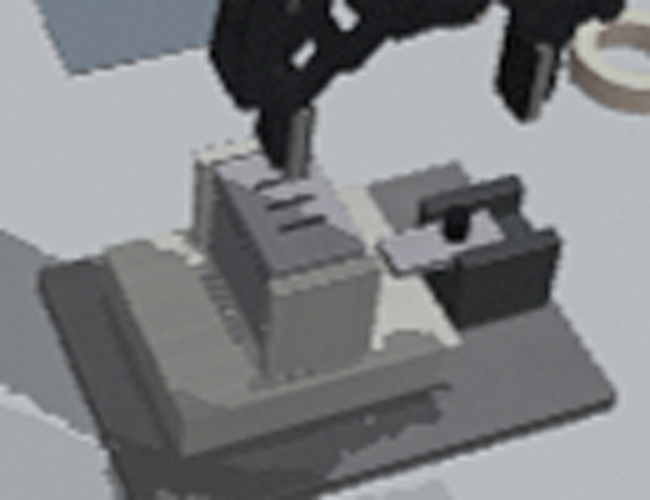

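View pics/w15.png

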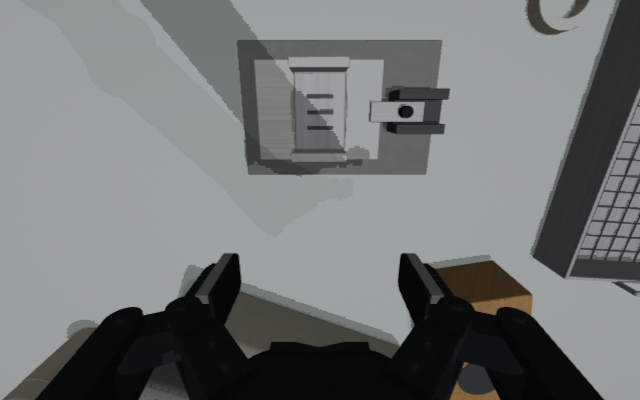

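View pics/z15r.png

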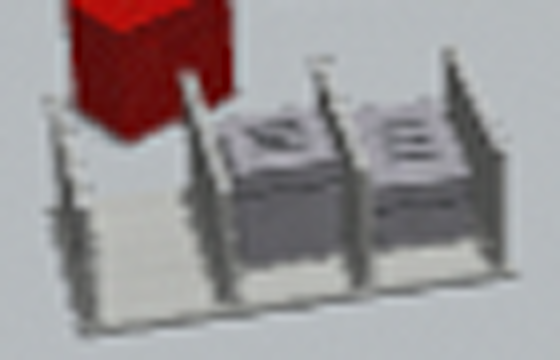

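```bash
python3 -c "
from bench import *
job_done()"
```

```text
the job is handed in; nothing more can be done
```

The job is handed in at about 20 s. The tall oblong container is upright on the sprung lift, and the bolt is holding the platform down.

- **Moves:** I took the container from the bay nearest the robot by its narrow ends, stood it on the mat and let go. I then took it again by its broad faces and lowered it between the cheeks.
- **Pressing:** I pressed to the stop with about 7–8 N and held it there for over 2 s.
- **Bolt:** The knob moved about 11.5 mm in the side view, against a nominal 12 mm. It stayed still after I let go. In the wrist view the bolt lies over the platform's edge.
- **Container and platform:** After release the platform stayed down. The container looks level between the cheeks and lips.
- **Other containers:** The other two are still in the rack, and the gripper is clear with no contact force.

No check failed. I judged "fully down" and the platform's depth from the pictures and the tool height, as the joint values could not be read directly.

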